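Stop a mini centrifuge's base plate from rocking

TASK

The base plate under the mini centrifuge rocks, because the pad under one of its four corners has gone soft. Press down on the plate's corners with the fingertips until you have found the one that gives and pushed it right down, then press the orange-ended shim lever at that corner down flat, so that the plate stands level and firm. Leave the other three levers raised, and do not shift, grasp or lift the plate or anything standing on or around it.

Things in the scene. Friction and masses are not known exactly. Their poses are not given: they have to be found in the camera images.
- base_plate: loose aluminium plate, 180 (x) x 220 (y) x 12 mm, 1.6 kg, on four feet 6 mm high that stand on four rubber-topped pads (alike to look at, one of them soft). Origin: centre of the underside of the feet; top face 18 mm above it, about 30 mm above the desk. x points away from the robot, y to its left, when not turned
- corner_fl (a point): screw head, 13 mm across, on the plate's top face at its front left corner, right above the foot: the place to press this corner (77 mm from the plate's middle in x, 97 mm in y). Over the soft pad (any of the four) it starts to sink at 4 to 5 N and is 3.5 mm down at about 9 N, and comes back up when released; the others sink less than 0.5 mm
- corner_fr (a point): screw head, 13 mm across, on the plate's top face at its front right corner, right above the foot: the place to press this corner (77 mm from the plate's middle in x, 97 mm in y). Over the soft pad (any of the four) it starts to sink at 4 to 5 N and is 3.5 mm down at about 9 N, and comes back up when released; the others sink less than 0.5 mm
- corner_bl (a point): screw head, 13 mm across, on the plate's top face at its back left corner, right above the foot: the place to press this corner (77 mm from the plate's middle in x, 97 mm in y). Over the soft pad (any of the four) it starts to sink at 4 to 5 N and is 3.5 mm down at about 9 N, and comes back up when released; the others sink less than 0.5 mm
- corner_br (a point): screw head, 13 mm across, on the plate's top face at its back right corner, right above the foot: the place to press this corner (77 mm from the plate's middle in x, 97 mm in y). Over the soft pad (any of the four) it starts to sink at 4 to 5 N and is 3.5 mm down at about 9 N, and comes back up when released; the others sink less than 0.5 mm
- shim_fl (a joint): front left shim lever, rad: 0 fully raised, 0.60 flat (level, its stop). 50 mm long, 14 mm wide; its pin lies along the plate's y, 64 mm from the plate's middle in x, 121.5 mm in y, 13.5 mm above the plate's origin. From the pin it runs along the plate's side away from the robot. Stays where left; smooth; turns under about 2 N on its end, the last bit at the soft pad under about 8 N
- shim_fr (a joint): front right shim lever, rad: 0 fully raised, 0.60 flat (level, its stop). 50 mm long, 14 mm wide; its pin lies along the plate's y, 64 mm from the plate's middle in x, 121.5 mm in y, 13.5 mm above the plate's origin. From the pin it runs along the plate's side away from the robot. Stays where left; smooth; turns under about 2 N on its end, the last bit at the soft pad under about 8 N
- shim_bl (a joint): back left shim lever, rad: 0 fully raised, 0.60 flat (level, its stop). 50 mm long, 14 mm wide; its pin lies along the plate's y, 64 mm from the plate's middle in x, 121.5 mm in y, 13.5 mm above the plate's origin. From the pin it runs along the plate's side towards the robot. Stays where left; smooth; turns under about 2 N on its end, the last bit at the soft pad under about 8 N
- shim_br (a joint): back right shim lever, rad: 0 fully raised, 0.60 flat (level, its stop). 50 mm long, 14 mm wide; its pin lies along the plate's y, 64 mm from the plate's middle in x, 121.5 mm in y, 13.5 mm above the plate's origin. From the pin it runs along the plate's side towards the robot. Stays where left; smooth; turns under about 2 N on its end, the last bit at the soft pad under about 8 N
- thumb_fl (a point): top of the orange thumb end of the front left shim lever, 38 mm from its pin; moves with the lever. With the lever flat it is 20 mm above the plate's origin (2 mm above the plate's top face)
- thumb_fr (a point): top of the orange thumb end of the front right shim lever, 38 mm from its pin; moves with the lever. With the lever flat it is 20 mm above the plate's origin (2 mm above the plate's top face)
- thumb_bl (a point): top of the orange thumb end of the back left shim lever, 38 mm from its pin; moves with the lever. With the lever flat it is 20 mm above the plate's origin (2 mm above the plate's top face)
- thumb_br (a point): top of the orange thumb end of the back right shim lever, 38 mm from its pin; moves with the lever. With the lever flat it is 20 mm above the plate's origin (2 mm above the plate's top face)
- shoe_fl: steel shoe of the front left shim lever, 8.5 x 14 mm; origin on the lever's pin. With the lever flat its face lies 3.8 mm below the plate's feet: on the soft pad it squeezes the rubber solid and carries the corner without moving the plate; on a sound pad it would jack the corner up by nearly 4 mm
- shoe_fr: steel shoe of the front right shim lever, 8.5 x 14 mm; origin on the lever's pin. With the lever flat its face lies 3.8 mm below the plate's feet: on the soft pad it squeezes the rubber solid and carries the corner without moving the plate; on a sound pad it would jack the corner up by nearly 4 mm
- shoe_bl: steel shoe of the back left shim lever, 8.5 x 14 mm; origin on the lever's pin. With the lever flat its face lies 3.8 mm below the plate's feet: on the soft pad it squeezes the rubber solid and carries the corner without moving the plate; on a sound pad it would jack the corner up by nearly 4 mm
- shoe_br: steel shoe of the back right shim lever, 8.5 x 14 mm; origin on the lever's pin. With the lever flat its face lies 3.8 mm below the plate's feet: on the soft pad it squeezes the rubber solid and carries the corner without moving the plate; on a sound pad it would jack the corner up by nearly 4 mm
- centrifuge: grey mini centrifuge with a blue clear lid, 184 (x) x 148 (y) x 97 mm, 0.95 kg, standing loose in the middle of the plate; origin: centre of its underside
- vial_red: glass vial with red cap, 22 x 46 mm, standing loose on the plate left of the centrifuge; origin: centre of its underside
- vial_green: glass vial with green cap, 22 x 46 mm, standing loose on the plate right of the centrifuge; origin: centre of its underside
- lab_timer: white lab timer, 62 x 66 x 19 mm, on the desk at the right; origin: centre of its underside
- tip_rack: blue pipette tip box with clear lid, 95 x 122 x 82 mm, on the desk at the right; origin: centre of its underside
- blue_marker: blue marker pen, 124 x 10 mm, lying at the left edge of the desk; origin: centre of its underside
- mouse_pc: black computer mouse, 114 x 59 x 38 mm, on the desk at the right of the timer; origin: centre of its underside

How it is judged:
By the outcome, as a careful person would: the job done as asked, in the order asked, and still so for the second after the job is handed in, with the robot touching nothing.
It also fails if it takes over 67 s, if anything falls off the work surface, if the arm or the gripper's body presses on something with over 40 N, if the wrist force passes 120 N, or if a joint passes its speed limit or range.

ROBOT

A 7-joint arm with a two-finger parallel gripper is mounted at the origin on a cart in front of the work surface, level with it; the furniture and walls round the work are solid. World frame = base frame: x ahead of the robot, y to its left, z up, the work surface at z = 0. Lengths are in m, angles in rad, forces in N, time in s.
With the tool pointing down it reaches from about 0.4 to 0.875 m from the base axis. Payload 4.4 kg.
Tool frame: the origin (TCP) lies at the very end of the fingers, on their centre line; the grasp point (between the pads) lies 19 mm behind it (r.tcp_to_grasp is the distance from the TCP to the grasp point, in m); x points along the fingers, z is the direction in which the jaws open and shut, and the axes are right-handed (so a half turn about x gives the same grasp; the last joint's range is limited). The gripper opens to 85 mm and grips with 20 to 120 N. Pads are 22 mm wide; open, the fingers measure 114 mm over their backs; the gripper's body (76 mm by 85 mm) begins 54 mm behind the grasp point. The pads swing forward as they close: fully open they stand 13 mm farther back than shut.
Start: joints at [-1.263, 0.628, 0.038, 1.517, -0.027, 0.996, -0.02], TCP at [0.237, 0.605, 0.231] pointing down, gripper open.
Joint ranges: [-3.06, 3.06], [-0.37, 2.12], [-1.25, 1.32], [0.18, 2.47], [-1.1, 4.24], [0.23, 1.98], [-2.94, 2.94]. Speed limits (rad/s): [2.57, 2.57, 3.14, 3.14, 3.14, 3.14, 3.14].

INTERFACE

Orientations are given as a unit quaternion [x, y, z, w].
In Python, from bench import r, eyes gives the robot as it stands. The module is installed in compiled form; this text tells all that it offers. Calls block until the motion is done:
- r.goto(position, orientation): joint-space move of the TCP to a pose.
- r.move_straight(position, speed=0.15, ori=None, threshold=None): straight line of the TCP; ori=None keeps the orientation; speed is the mean speed in m/s. With threshold (N) it stops when the force on the tool has changed by that much, and returns True; else False.
- r.move_joints(angles): joint-space move.
- r.move_gripper(opening, squeeze=None): finger opening in m; squeeze is the grip in N (None keeps the last); returns when the fingers have stopped.
- r.pause(seconds).
- r.solve_ik(position, orientation): joint angles nearest the present ones, or None.
- eyes.read_camera(name): name is "scene" or "top" or "wrist"; returns a dict with "pixels" (400x640x3 uint8, red, green, blue), "K" (3x3 intrinsics, pixels), "k1" (the pictures are not rectified: a ray, as slopes to the right and down, at radius r is drawn at 1 + k1 r^2 times it, then the intrinsics apply), "eye" and "orientation" of the camera in the world. Camera axes: x right, y down, z forward; pixel columns grow to the right and rows downward; lengths in m; the calibration is good to about 2 mm. A picture is of the moment at which its call begins. There is no depth.
A pose or a line that the arm cannot do raises r.MotionError and nothing moves.
- r.hand_in(): hands the job in, once; it reports no verdict.
Readings, each from a call of its own:
- r.get_clock(): time.
- r.get_joint_positions(): joint angles.
- r.get_dq(): joint speeds.
- r.get_tau(): joint torques, N m.
- r.get_eef_pos(): TCP position.
- r.get_eef_rot(): TCP orientation.
- r.get_ft_force(): force on the tool from outside, world axes, zero at the start.
- r.get_moment(): the same for the moment, N m.
- r.get_grip_width(): finger opening in m.
Only numpy, scipy, OpenCV 4.12 (cv2) and the standard library are available. Lean on these libraries where they do the work, as an engineer would, in place of code of your own. Each camera call takes 0.05 s, during which the arm holds its last target.

## Working session

There is one attempt and no reset: what is moved stays moved. The work goes in short steps, each a Python script; the robot and the scene stay as the last script left them, time stands still between calls to the robot, and variables do not carry over. Pictures are saved under pics/ and viewed, and the job is handed in when it is done.

```bash
mkdir -p pics; ls; python3 - <<'E'
from bench import r, eyes
import cv2
print(r.get_clock(), r.get_eef_pos(), r.get_eef_rot(), r.get_ft_force(), r.get_grip_width())
for n in ["scene","top","wrist"]:
    d=eyes.read_camera(n)
    cv2.imwrite(f"pics/{n}0.png",d["pixels"][:,:,::-1])
    print(n,d["K"],d["k1"],d["eye"],d["orientation"])
E
```

```text
pics
0.0 [0.2371093  0.60453392 0.23039207] [-0.39878417  0.58474972  0.3979906   0.58364581] [-0.21588531 -0.07640532 -1.16539816] 0.08548666906966189
scene [[362.3530694    0.         321.83965186]
 [  0.         362.3530694  197.18237386]
 [  0.           0.           1.        ]] -0.019060230365954382 [ 0.07341899 -0.38769994  0.56716603] [ 0.83315335 -0.32039097  0.16589344 -0.41914733]
top [[449.27291699   0.         319.05773842]
 [  0.         449.27291699 199.59894632]
 [  0.           0.           1.        ]] -0.07350296657859304 [0.35518754 0.14886657 0.96592697] [-0.70322541  0.70570556 -0.06139333  0.06070042]
wrist [[311.77754548   0.         313.16883709]
 [  0.         311.77754548 198.5802668 ]
 [  0.           0.           1.        ]] -0.0401326347220109 [0.16342615 0.63386267 0.37297937] [0.81597146 0.5570942  0.08572426 0.12840553]
```

View pics/top0.png

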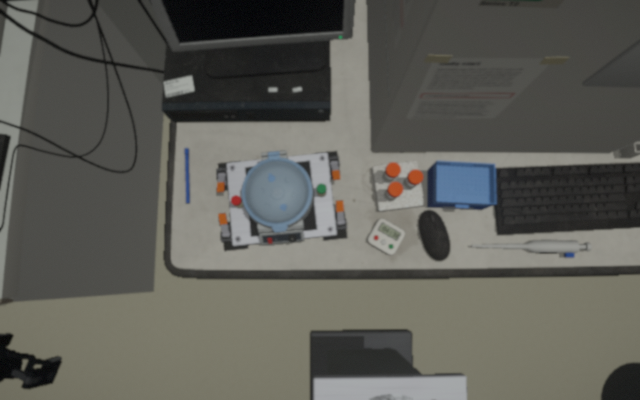

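View pics/scene0.png

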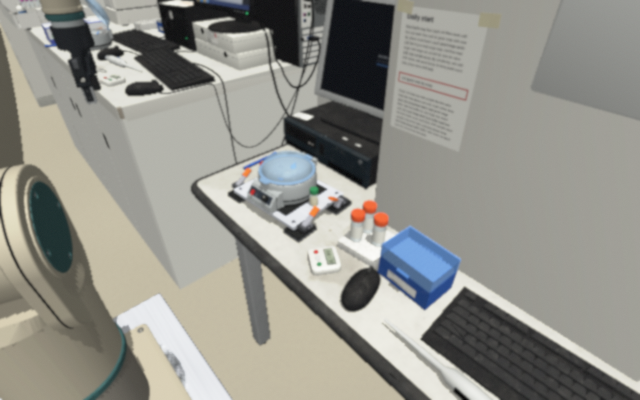

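View pics/wrist0.png

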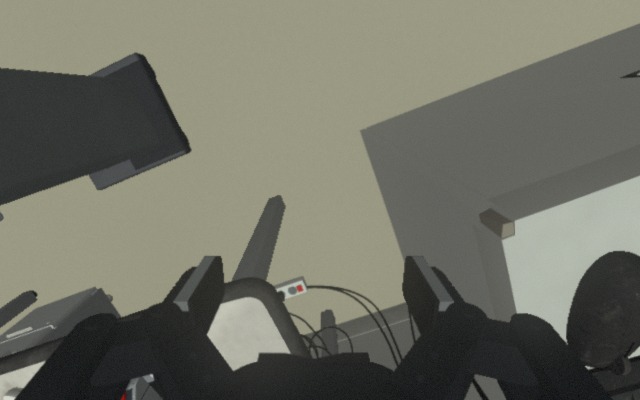

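```bash
python3 - <<'E'
import cv2
a=cv2.imread("pics/top0.png")[140:260,205:355]
cv2.imwrite("pics/top0z.png",cv2.resize(a,None,fx=5,fy=5,interpolation=cv2.INTER_CUBIC))
E
```

```text
(no output)
```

View pics/top0z.png

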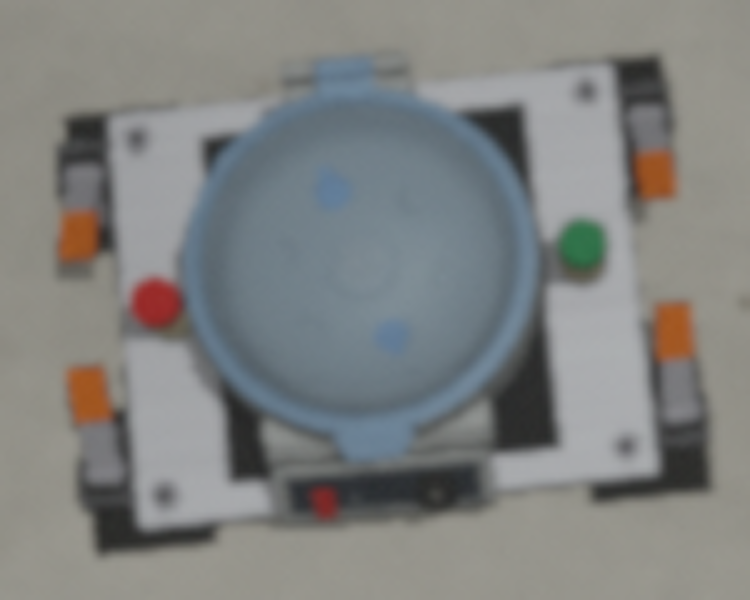

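```bash
cat > h.py <<'E'
import numpy as np, cv2
from scipy.spatial.transform import Rotation as R
def ray(d,uv):
    K=np.array(d["K"]);k=d["k1"]
    p=cv2.undistortPoints(np.array(uv,float).reshape(-1,1,2),K,np.array([k,0,0,0.])).reshape(-1,2)
    v=np.c_[p,np.ones(len(p))]
    return np.array(d["eye"]),R.from_quat(d["orientation"]).apply(v)
def onplane(d,uv,z):
    e,v=ray(d,uv); return e+v*((z-e[2])/v[:,2])[:,None]
def proj(d,P):
    c=R.from_quat(d["orientation"]).inv().apply(np.atleast_2d(P)-np.array(d["eye"]))
    s=c[:,:2]/c[:,2:]; r2=(s**2).sum(1,keepdims=True); s=s*(1+d["k1"]*r2)
    K=np.array(d["K"]); return s*[K[0,0],K[1,1]]+[K[0,2],K[1,2]]
S=np.array([[-.077,.097],[-.077,-.097],[.077,.097],[.077,-.097]])  # fl fr bl br
def fit(P):
    c=P.mean(0);A=S.T@(P-c);th=np.arctan2(A[0,1]-A[1,0],A[0,0]+A[1,1])
    M=np.array([[np.cos(th),-np.sin(th)],[np.sin(th),np.cos(th)]])
    return c,th,P-(S@M.T+c)
E
python3 - <<'E'
from h import *
from bench import eyes
d=eyes.read_camera("top"); g=cv2.cvtColor(d["pixels"],cv2.COLOR_RGB2GRAY).astype(float)
g=np.mean([cv2.cvtColor(eyes.read_camera("top")["pixels"],cv2.COLOR_RGB2GRAY).astype(float) for _ in range(3)],0)
uv=[]
for u,v in [(165,494),(626,445),(137,138),(586,90)]:
    u0,v0=205+u/5-.4,140+v/5-.4
    iu,iv=round(u0),round(v0)
    w=g[iv-4:iv+5,iu-4:iu+5]; w=np.clip(np.percentile(w,60)-15-w,0,None); 
    yy,xx=np.mgrid[iv-4:iv+5,iu-4:iu+5]; m=(xx-u0)**2+(yy-v0)**2<10; w=w*m
    uv.append([(w*xx).sum()/w.sum(),(w*yy).sum()/w.sum()])
print(np.round(uv,1))
P=onplane(d,uv,.032)[:,:2]; c,th,res=fit(P)
print(P.round(4),c,th,np.round(res*1000,1))
hsv=cv2.cvtColor(d["pixels"],cv2.COLOR_RGB2HSV)
m=cv2.inRange(hsv,(6,150,120),(18,255,255)); m[:, 360:]=0
n,l,s,cc=cv2.connectedComponentsWithStats(m)
M=np.array([[np.cos(th),-np.sin(th)],[np.sin(th),np.cos(th)]])
for i in range(1,n):
    if s[i,4]>20:
        q=onplane(d,[cc[i]],.052)[0,:2]; print(cc[i],s[i,4],q,((q-c)@M*1000).round(1))
E
```

```text
[[237.4 238.6]
 [329.8 228.8]
 [231.8 167.4]
 [321.8 157.8]]
[[0.4362 0.3181]
 [0.4563 0.1256]
 [0.589  0.3343]
 [0.6094 0.1415]] [0.52273364 0.22988681] 0.10479282662549375 [[ 0.2 -0.2]
 [ 0.   0.2]
 [-0.2 -0.1]
 [-0.1  0.1]]
[335.36 174.42] 50 [0.56798476 0.11347993] [  32.8 -120.5]
[220.26415094 186.96226415] 53 [0.54220657 0.35332204] [ 32.3 120.7]
[339.41071429 205.76785714] 56 [0.50173196 0.10578937] [ -33.9 -121.2]
[222.26229508 218.49180328] 61 [0.47602001 0.34692326] [-34.2 121.3]
```

```bash
cat >> h.py <<'E'
C=np.array([.52273,.22989]);TH=.1048
def Mz(th=TH): return np.array([[np.cos(th),-np.sin(th)],[np.sin(th),np.cos(th)]])
def W(x,y,z): return np.r_[C+Mz()@[x,y],z]
def ori(sgn,th=TH):
    z=sgn*np.array([np.cos(th),np.sin(th),0]);x=np.array([0,0,-1.]);y=np.cross(z,x)
    return R.from_matrix(np.c_[x,y,z]).as_quat()
N=dict(fl=(-.077,.097),fr=(-.077,-.097),bl=(.077,.097),br=(.077,-.097))
E
python3 - <<'E'
from h import *
from bench import r,eyes
r.move_gripper(0.0,20)
d=eyes.read_camera("wrist"); cv2.imwrite("pics/wrist1.png",d["pixels"][:,:,::-1])
T=R.from_quat(r.get_eef_rot()); print("cam in tool",T.inv().apply(d["eye"]-r.get_eef_pos()),r.get_grip_width(),r.get_ft_force(),r.tcp_to_grasp)
print("tool",T.as_matrix().round(2))
for n,(x,y) in N.items():
    for s in (1,-1):
        for z in (.15,.033):
            q=r.solve_ik(W(x,y,z),ori(s)); print(n,s,z,None if q is None else np.round(q,2))
print(r.get_clock())
E
```

```text
cam in tool [-1.42500722e-01  7.92925020e-02  1.00512573e-04] -0.00020422858168045062 [-0.37728394 -0.69227045  0.29659052] 0.0187
tool [[-0.   -0.93  0.37]
 [ 0.    0.37  0.93]
 [-1.    0.   -0.  ]]
fl 1 0.15 [-0.86  0.6   0.26  1.91 -0.24  0.66 -0.34]
fl 1 0.033 [-0.77  0.78  0.14  1.97 -0.25  0.4  -0.34]
fl -1 0.15 [-0.35  0.62 -0.5   1.9   0.43  0.73  2.14]
fl -1 0.033 [-0.43  0.81 -0.39  1.96  0.62  0.5   1.98]
fr 1 0.15 [-0.53  0.52  0.29  2.09 -0.27  0.57  0.06]
fr 1 0.033 [-0.42  0.74  0.14  2.15 -0.37  0.27  0.14]
fr -1 0.15 [ 0.01  0.54 -0.48  2.07  0.43  0.62  2.48]
fr -1 0.033 [-0.09  0.75 -0.35  2.14  0.72  0.36  2.21]
bl 1 0.15 [-0.71  0.77  0.28  1.51 -0.25  0.89 -0.25]
bl 1 0.033 [-0.67  0.92  0.2   1.57 -0.25  0.68 -0.24]
bl -1 0.15 [-0.28  0.8  -0.51  1.5   0.44  0.96  2.33]
bl -1 0.033 [-0.29  0.95 -0.48  1.56  0.57  0.78  2.23]
br 1 0.15 [-0.45  0.71  0.3   1.67 -0.27  0.8   0.07]
br 1 0.033 [-0.4   0.86  0.22  1.73 -0.3   0.58  0.1 ]
br -1 0.15 [ 0.03  0.73 -0.5   1.66  0.44  0.87  2.59]
br -1 0.033 [ 0.01  0.9  -0.48  1.72  0.61  0.68  2.45]
1.1667
```

View pics/wrist1.png

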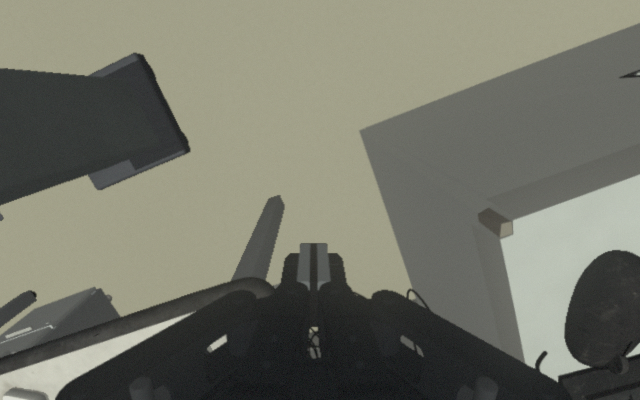

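```bash
python3 - <<'E'
from h import *
from bench import r,eyes
for n,(x,y) in N.items():
    for flip in (0,np.pi):
        a=np.arctan2(y,x)-np.pi/2+flip
        for z in (.18,.028):
            q=r.solve_ik(W(x,y,z),ori(1,TH+a)); print(n,flip>0,z,None if q is None else np.round(q,2))
print(r.get_clock())
E
```

```text
fl False 0.18 [-0.77  0.54  0.13  1.88 -0.1   0.72  0.19]
fl False 0.028 [-0.71  0.79  0.05  1.97 -0.09  0.39  0.18]
fl True 0.18 [-0.23  0.62 -0.69  1.87  0.52  0.84  2.72]
fl True 0.028 [-0.33  0.85 -0.55  1.96  0.81  0.57  2.47]
fr False 0.18 [-0.11  0.47 -0.3   2.05  0.22  0.66  2.02]
fr False 0.028 [-0.19  0.75 -0.2   2.15  0.49  0.29  1.76]
fr True 0.18 [-0.67  0.5   0.49  2.06 -0.37  0.67 -0.5 ]
fr True 0.028 [-0.48  0.76  0.23  2.15 -0.59  0.29 -0.31]
bl False 0.18 [-0.81  0.76  0.45  1.49 -0.37  0.97 -0.82]
bl False 0.028 [-0.73  0.94  0.31  1.57 -0.4   0.69 -0.8 ]
bl True 0.18 [-0.37  0.74 -0.33  1.48  0.27  0.97  1.8 ]
bl True 0.028 [-0.39  0.93 -0.31  1.56  0.38  0.71  1.71]
br False 0.18 [-0.85  0.94  1.14  1.66 -0.92  1.17 -1.83]
br False 0.028 [-0.7   1.01  0.77  1.74 -0.96  0.81 -1.82]
br True 0.18 [-0.38  0.65  0.17  1.65 -0.14  0.85  0.63]
br True 0.028 [-0.32  0.86  0.08  1.73 -0.12  0.56  0.6 ]
1.1667
```

```bash
cat >> h.py <<'E'
def cori(n):
    x,y=N[n]; a=np.arctan2(y,x)-np.pi/2+(np.pi if n in("fr","br") else 0)
    return ori(1,TH+a)
def press(r,n):
    x,y=N[n]
    r.goto(W(x,y,.17),cori(n))
    r.move_straight(W(x,y,.042),.12)
    f0=r.get_ft_force()
    hit=r.move_straight(W(x,y,.024),.015,threshold=3.)
    p0=r.get_eef_pos(); f1=r.get_ft_force()
    if not hit: print(n,"no contact",p0); return
    hit2=r.move_straight(W(x,y,p0[2]-.008),.01,threshold=10.)
    p1=r.get_eef_pos(); f2=r.get_ft_force()
    print(n,hit2,"z0 %.4f z1 %.4f sink %.2f mm"%(p0[2],p1[2],1e3*(p0[2]-p1[2])),"F",np.round(f1-f0,1),np.round(f2-f0,1),"xy",p1[:2]-W(x,y,0)[:2],"t",r.get_clock())
    return p0[2],p1[2]
E
python3 - <<'E'
from h import *
from bench import r,eyes
press(r,"fl")
d=eyes.read_camera("wrist"); cv2.imwrite("pics/wfl.png",d["pixels"][:,:,::-1])
d=eyes.read_camera("scene"); cv2.imwrite("pics/sfl.png",cv2.resize(d["pixels"][130:260,200:400,::-1],None,fx=4,fy=4))
r.move_straight(W(*N["fl"],.17),.15)
E
```

```text
fl True z0 0.0301 z1 0.0301 sink -0.02 mm F [-1.9  0.6  6.5] [-2.  -1.2  5.2] xy [-6.01133425e-05 -3.81425426e-05] t 4.7917
```

View pics/wfl.png

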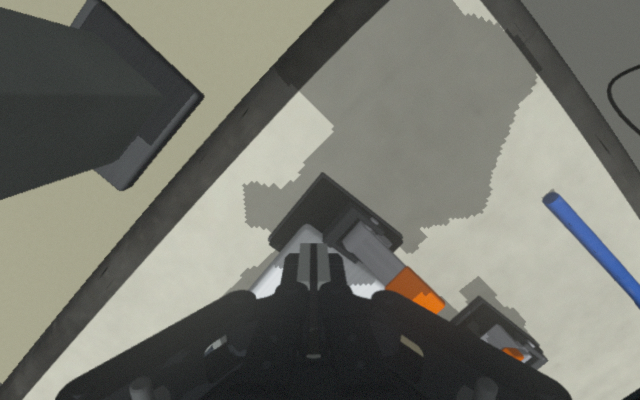

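View pics/sfl.png

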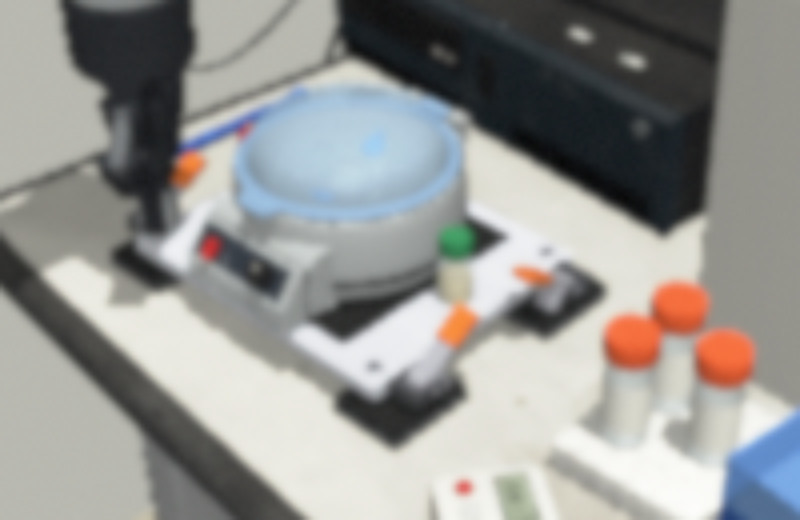

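```bash
cat >> h.py <<'E'
def fz(r,n=4):
    a=[]
    for _ in range(n): a.append(r.get_ft_force()); r.pause(.02)
    return np.mean(a,0)
def ramp(r,xy,z,f0,step,fmax,dmax,lab):
    log=[];zt=z
    while z-zt<dmax:
        zt-=step
        r.move_straight(np.r_[xy,zt],.01)
        f=fz(r)-f0; p=r.get_eef_pos(); log.append((round(1e3*(z-zt),1),round(1e3*p[2],2),round(f[2],1)))
        if f[2]>fmax: break
    print(lab,"(cmd mm down, z mm, Fz):",log,"lateral",np.round(f[:2],1),"t",r.get_clock())
    return log
def press(r,n,fmax=12.):
    x,y=N[n]
    r.goto(W(x,y,.17),cori(n))
    r.move_straight(W(x,y,.040),.12); r.pause(.1)
    f0=fz(r)
    hit=r.move_straight(W(x,y,.024),.012,threshold=2.5)
    z=r.get_eef_pos()[2]; r.pause(.1); print(n,hit,z,fz(r)-f0)
    return ramp(r,W(x,y,0)[:2],z,f0,.0005,fmax,.007,n)
E
python3 - <<'E'
from h import *
from bench import r,eyes
press(r,"fl")
r.move_straight(W(*N["fl"],.17),.15)
E
```

```text
fl True 0.03007986583657161 [-0.72436082 -0.46207923  5.13538108]
fl (cmd mm down, z mm, Fz): [(np.float64(0.5), np.float64(30.09), np.float64(6.5)), (np.float64(1.0), np.float64(30.04), np.float64(11.0)), (np.float64(1.5), np.float64(30.0), np.float64(15.7))] lateral [-3.2 -2. ] t 9.5917
```

```bash
python3 - <<'E'
from h import *
from bench import r,eyes
for n in ("bl","br","fr"):
    L=press(r,n)
    if L[0][1]-L[-1][1]>2.5 or L[-1][1]<27.5: print("SOFT",n); break
    r.move_straight(W(*N[n],.17),.15)
E
```

```text
bl True 0.029683346924527426 [-0.49853637  0.53076256  4.14489307]
bl (cmd mm down, z mm, Fz): [(np.float64(0.5), np.float64(29.53), np.float64(4.9)), (np.float64(1.0), np.float64(29.13), np.float64(5.5)), (np.float64(1.5), np.float64(28.72), np.float64(6.2)), (np.float64(2.0), np.float64(28.31), np.float64(6.4)), (np.float64(2.5), np.float64(27.9), np.float64(6.1)), (np.float64(3.0), np.float64(27.46), np.float64(6.8)), (np.float64(3.5), np.float64(27.04), np.float64(7.3)), (np.float64(4.0), np.float64(26.83), np.float64(8.9)), (np.float64(4.5), np.float64(26.71), np.float64(10.8)), (np.float64(5.0), np.float64(26.67), np.float64(14.4))] lateral [-3.2 -0.1] t 17.1833
SOFT bl
```

```bash
python3 - <<'E'
from h import *
from bench import r,eyes
xy=W(*N["bl"],0)[:2]; p=r.get_eef_pos()
r.move_straight(np.r_[xy,.029683-.006],.01); print(r.get_eef_pos()[2],fz(r))
d=eyes.read_camera("scene"); cv2.imwrite("pics/sbl.png",cv2.resize(d["pixels"][130:260,200:400,::-1],None,fx=4,fy=4))
r.move_straight(W(*N["bl"],.12),.15)
x,y=.025,.123
r.goto(W(x,y,.12),ori(1))
r.move_straight(W(x,y,.066),.1); r.pause(.1)
f0=fz(r); print("f0",f0)
hit=r.move_straight(W(x,y,.042),.02,threshold=2.); p=r.get_eef_pos(); print(hit,p,fz(r)-f0,r.get_clock())
d=eyes.read_camera("wrist"); cv2.imwrite("pics/wlev.png",d["pixels"][:,:,::-1])
d=eyes.read_camera("scene"); cv2.imwrite("pics/slev.png",cv2.resize(d["pixels"][130:260,200:400,::-1],None,fx=4,fy=4))
E
```

```text
0.02654750012737863 [-4.6275968  -1.62881926 19.2369064 ]
f0 [-0.2427282   0.14428312  0.03398814]
True [0.53397597 0.35471298 0.0552317 ] [ 0.20531051 -0.1001189   0.58756971] 20.4417
```

View pics/wlev.png

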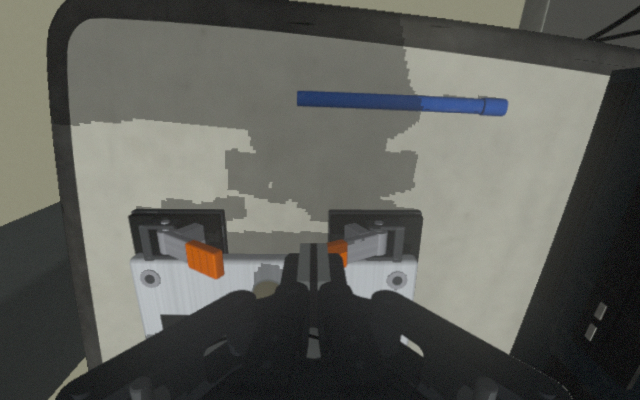

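View pics/slev.png

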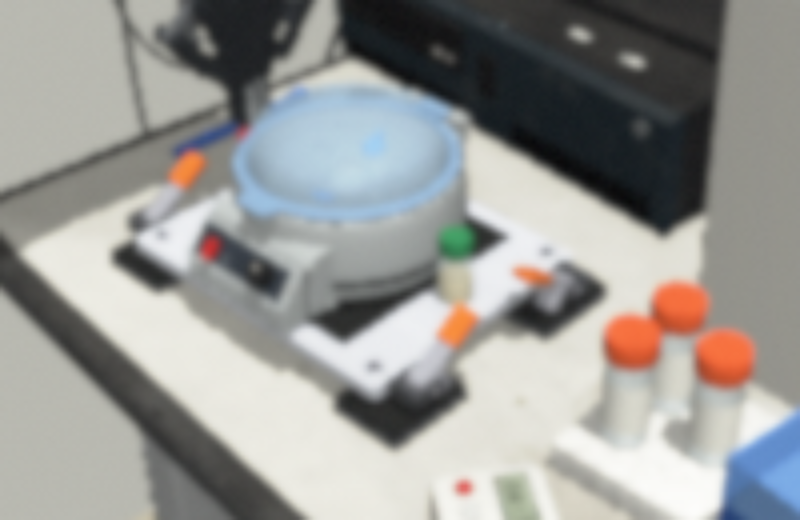

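```bash
python3 - <<'E'
from h import *
from bench import r,eyes
x,y=.025,.123
f0=np.array([-.24,.14,.03])
hit=r.move_straight(W(x,y,.036),.02,threshold=15.); r.pause(.1); p=r.get_eef_pos(); print(hit,p,fz(r)-f0,r.get_clock())
ramp(r,W(x,y,0)[:2],.036,f0,.0007,18.,.009,"lever")
d=eyes.read_camera("wrist"); cv2.imwrite("pics/wlev2.png",d["pixels"][:,:,::-1])
E
```

```text
False [0.53495919 0.354717   0.03590161] [-0.13058247 -0.14293649 -0.02849866] 21.8417
lever (cmd mm down, z mm, Fz): [(0.7, np.float64(35.38), np.float64(1.3)), (1.4, np.float64(34.69), np.float64(2.4)), (2.1, np.float64(33.85), np.float64(2.8)), (2.8, np.float64(33.15), np.float64(3.0)), (3.5, np.float64(32.53), np.float64(4.5)), (4.2, np.float64(32.15), np.float64(6.8)), (4.9, np.float64(32.0), np.float64(10.8)), (5.6, np.float64(31.86), np.float64(14.4)), (6.3, np.float64(31.76), np.float64(18.1))] lateral [-5.6 -2.7] t 24.6917
```

View pics/wlev2.png

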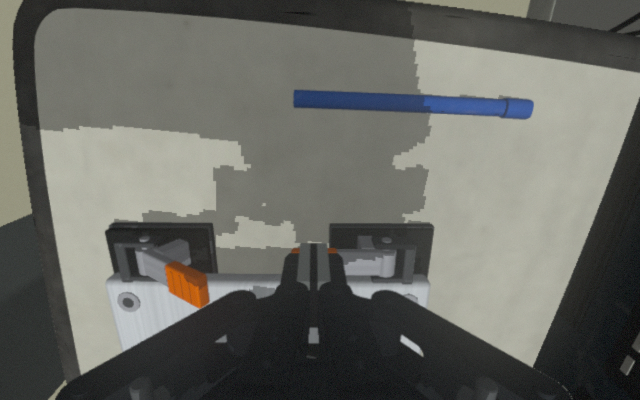

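```bash
python3 - <<'E'
from h import *
from bench import r,eyes
f0=np.array([-.24,.14,.03]); x,y=.025,.123
ramp(r,W(x,y,0)[:2],.0297,f0,.0007,24.,.0016,"lever")
r.move_straight(W(x,y,.07),.06)
r.move_straight(W(x,y,.12),.12)
d=eyes.read_camera("wrist"); cv2.imwrite("pics/wlev3.png",d["pixels"][:,:,::-1])
press(r,"bl",10.)
r.move_straight(W(*N["bl"],.17),.15)
r.goto(np.array([.40,.50,.30]),ori(1))
print(r.get_clock(),fz(r))
g=np.mean([eyes.read_camera("top")["pixels"].astype(float) for _ in range(3)],0).astype(np.uint8)
cv2.imwrite("pics/top1z.png",cv2.resize(g[140:260,205:355,::-1],None,fx=5,fy=5,interpolation=cv2.INTER_CUBIC))
d=eyes.read_camera("scene"); cv2.imwrite("pics/s2.png",cv2.resize(d["pixels"][130:260,200:400,::-1],None,fx=4,fy=4))
a=cv2.imread("pics/top0.png").astype(int)[:,:,::-1]; print("diff",[np.abs(a-g)[140:260,205:355].max()])
E
```

```text
lever (cmd mm down, z mm, Fz): [(0.7, np.float64(31.66), np.float64(22.3)), (1.4, np.float64(31.52), np.float64(26.8))] lateral [-7.7 -3.5] t 25.375
bl True 0.030158238947619997 [-0.36199805  0.13287888  4.64182974]
bl (cmd mm down, z mm, Fz): [(np.float64(0.5), np.float64(30.16), np.float64(5.3)), (np.float64(1.0), np.float64(30.12), np.float64(8.7)), (np.float64(1.5), np.float64(30.09), np.float64(10.8))] lateral [-3.1 -1.3] t 30.7333
32.9167 [ 0.05062986 -0.40105236  0.11789059]
diff [np.int64(96)]
```

View pics/wlev3.png

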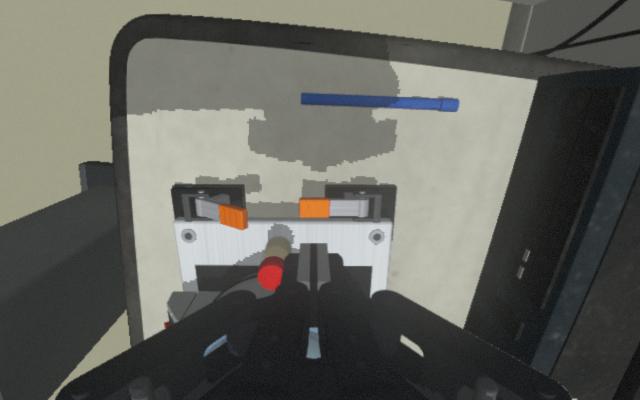

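View pics/top1z.png

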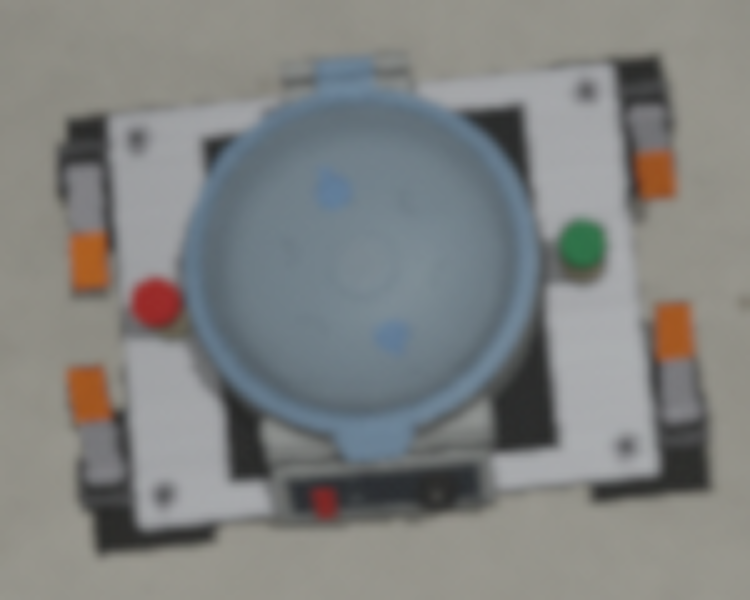

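View pics/s2.png

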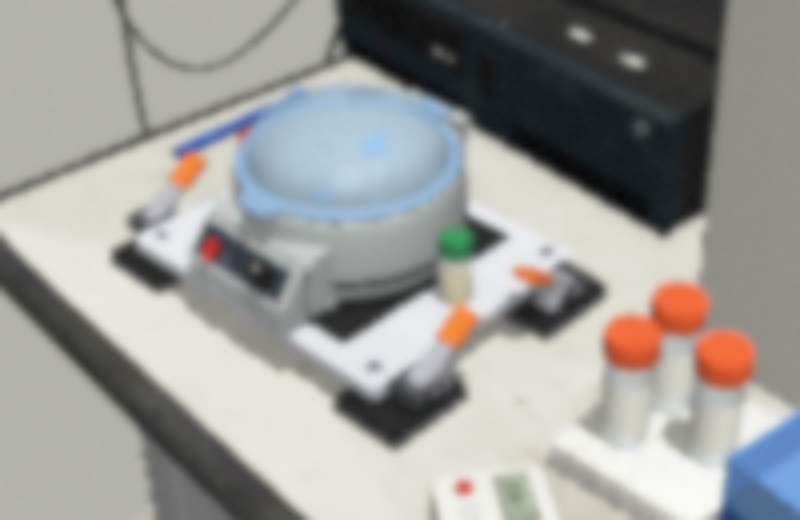

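The pictures show the back-left lever flat, with its thumb end at zoomed (88,262) in the top view, beside the plate edge. The other three levers are still raised. The screws are where they were, at (137,138), (586,90), (165,494) and (626,445), and so are the vials and the centrifuge. The back-left corner now holds firm at 30.1 mm under 10.8 N.

```bash
python3 - <<'E'
from bench import r
r.hand_in(); print(r.get_clock())
E
```

```text
the job is handed in; nothing more can be done
the job is handed in; nothing more can be done
```

The soft pad was under the back-left corner. Its shim lever is now pressed flat and the job is handed in, at about 33 s of the 67 s allowed.

- **Finding it:** The front-left corner held firm, staying within 0.1 mm up to 15.7 N. The back-left corner started to give at about 4–5 N and bottomed at 26.5 mm under about 19 N, roughly 3.5 mm down. I stopped there, so the two right-hand corners were not pressed.
- **Shim lever:** I pressed the back-left lever's thumb end until it met its stop at 31.8 mm (expected about 32 mm), then pushed on to 26.8 N.
- **Last checks:** Pressed again, the back-left corner now holds at 30.1 mm under 10.8 N, with less than 0.1 mm of give. The final top and scene pictures show the other three levers raised, and the plate, vials and centrifuge not visibly moved. The arm was clear of everything.
- **One reading that failed:** My first press on the front-left corner stopped early on a brief force spike, at only about 5–6 N. It told me nothing about give, so I repeated it in small steps. No other check disagreed.

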